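Dock the loaded tube rack and turn its bay tag over

TASK

One of the two tube racks in front of the rack dock is loaded with test tubes. Push that rack along the bench, without gripping or lifting it, into the bay behind it until it stands square against the back stop; then, with your fingertips, flip the hinged tag above that bay right over, away from you, and press it down flat so that its solid disc shows instead of the open ring. Leave the empty rack, the other bay's tag and everything else alone.

Things in the scene. Friction and masses are not known exactly. Their poses are not given: they have to be found in the camera images.
- dock: Sheet-steel rack dock fixed to the bench, two bays side by side. Origin: on the bench, midway between the bays, at the front face of the back stop (410 mm wide, 60 mm high plate); x away from the robot into the stop, y left, z up. Bay centres at y = +106 (left) and -106 mm (right); 192 mm between their 35 mm high guides, which run 30 mm forward from the stop, then flare to 52 mm.
- full_rack: Aluminium tube rack with twelve pale test tubes (fixed, middle and far rows), 102 (its x) by 184 (y) by 78 mm high, tube tops to 109 mm; loose, 0.45 to 0.75 kg. Long sides are closed sheet over the full height. Origin: centre of underside; x points into the bay. Starts 40 to 70 mm short of home before the left or right bay; seated, its origin is 51 mm before the stop (dock x = -51 mm).
- empty_rack: The same rack without tubes, in front of the other bay. Origin: centre of its underside. Must stay where it is.
- left_tag (a joint): Tag above the left bay: 0 = flat towards the robot, open ring up; 1.57 = upright; 3.14 = flat away from the robot, solid disc up (0 and 3.14 are stops). Hinge friction, 0.02 N m, holds it at any angle; starts at 0 to 0.2. White plate 4 mm thick, 48 mm wide, 6 mm bead on its free edge 59 mm from the axis; its outer 25 mm overhang the post's T top, so a fingertip fits under.
- right_tag (a joint): The same for the tag above the right bay.
- left_tag_hinge (a point): Middle of the left tag's hinge axis, fixed on the dock at its x = +30, y = +106, z = 180 mm; the axis runs along the dock's y. It stands on a 40 mm wide post behind the stop whose T top, a plate 66 mm long (dock x) and 40 mm wide centred under the hinge, has its top face 5.5 mm below the axis; the tag lies on its front or rear half.
- right_tag_hinge (a point): The same for the right tag, at the dock's y = -106 mm.
- left_tag_tab (a point): Middle of the free edge of the left bay's tag, 58 mm from its hinge axis, in the tag's mid-plane; moves with the tag.
- right_tag_tab (a point): The same for the right bay's tag.
- sample_jar: Clear sample jar, 46 mm across, 80 mm high, to the right of the dock; leave alone. Origin: centre of its underside.
- fluted_cup: Violet-tinted fluted cup, 47 mm across, 58 mm high, to the right; leave alone. Origin: centre of its underside.
- timer: White round mechanical timer, 70 mm across, 53 mm high, to the left; leave alone. Origin: centre of its underside.

How it is judged (in metres and radians):
On the way, in this order (a step that is already met when the one before it is completed fails the run):
1. the loaded rack stands home against the stop of its bay (x of full_rack in the frame of dock above -0.057 m and angle between the x axis of full_rack and the x axis of dock, either way round below 0.06 rad and height (world z) of full_rack below 0.006 m and (y of full_rack in the frame of dock between 0.09 and 0.122 m or y of full_rack in the frame of dock between -0.122 and -0.09 m)), for 0.2 s.
2. that bay's tag lies flat, solid disc up (((y of full_rack in the frame of dock between 0.09 and 0.122 m and value of joint left_tag above 3.00159 rad and value of joint right_tag below 0.5 rad) or (y of full_rack in the frame of dock between -0.122 and -0.09 m and value of joint right_tag above 3.00159 rad and value of joint left_tag below 0.5 rad))), for 0.2 s.
At the end, for the whole second after the job is handed in: Loaded rack at rest in its bay, on the bench, within 6 mm of the stop and 3 degrees of square; that bay's tag flat on the far side within 8 degrees, disc up; other tag turned less than 0.5 rad; empty rack moved under 20 mm, jar, cup and timer under 30 mm (all of step 1 and ((y of full_rack in the frame of dock between 0.09 and 0.122 m and value of joint left_tag above 3.00159 rad and value of joint right_tag below 0.5 rad) or (y of full_rack in the frame of dock between -0.122 and -0.09 m and value of joint right_tag above 3.00159 rad and value of joint left_tag below 0.5 rad)) and linear speed of full_rack below 0.01 m/s and distance of empty_rack from where it was at the start of the episode below 0.02 m and distance of each of sample_jar, fluted_cup, timer from where it was at the start of the episode below 0.03 m); the robot touches nothing.
It fails at once if the loaded rack is lifted off the bench or tipped (height (world z) of full_rack above 0.012 m or angle between full_rack's own z axis and vertical above 0.2 rad).
It fails at once if the empty rack is lifted or moved more than 20 mm (height (world z) of empty_rack above 0.012 m or distance of empty_rack from where it was at the start of the episode above 0.02 m).
It fails at once if the tag above the empty rack's bay is turned ((y of full_rack in the frame of dock above 0 m and value of joint right_tag above 0.5 rad) or (y of full_rack in the frame of dock below 0 m and value of joint left_tag above 0.5 rad)).
It fails at once if the jar, cup or timer is moved more than 30 mm (distance of any of sample_jar, fluted_cup, timer from where it was at the start of the episode above 0.03 m).
It also fails if it takes over 58 s, if anything falls off the work surface, if the arm or the gripper's body presses on something with over 40 N, if the wrist force passes 120 N, or if a joint passes its speed limit or range.

ROBOT

A 7-joint arm with a two-finger parallel gripper is mounted at the origin on a cart in front of the work surface, level with it; the furniture and walls round the work are solid. World frame = base frame: x ahead of the robot, y to its left, z up, the work surface at z = 0. Lengths are in mm, angles in rad, forces in N, time in s.
With the tool pointing down it reaches from about 425 to 950 mm from the base axis. Payload 4.7 kg.
Tool frame: the origin (TCP) lies at the very end of the fingers, on their centre line; the grasp point (between the pads) lies 19 mm behind it; z points along the fingers, y is the line along which they close (so a half turn about z gives the same grasp; the last joint's range is limited). The gripper opens to 87 mm and grips with 3 to 60 N. Pads are 19 mm wide; open, the fingers measure 117 mm over their backs; the gripper's body (75 mm by 190 mm) begins 51 mm behind the grasp point.
Start: joints at [-1.16, 0.469, -0.049, 1.532, 0.024, 1.141, -0.082], TCP at [287.351, 610.802, 222.573] pointing down, gripper open.
Joint ranges: [-2.59, 2.59], [-0.33, 1.99], [-1.39, 1.29], [0.1, 2.45], [-1.04, 4.18], [0.21, 1.99], [-2.66, 2.66]. Speed limits (rad/s): [2.57, 2.57, 3.14, 3.14, 3.14, 3.14, 3.14].

INTERFACE

Orientations are given as a unit quaternion [x, y, z, w].
In Python, from station import state, snapshot, job_done gives the robot as it stands.
- The arm moves only by the tool jog_arm, never from a script. Its argument "moves" is text: rows parted by semicolons, each of 7 numbers parted by spaces: the opening, from 0 (shut) to 1 (fully open), then the shift along the tool's x, y, z in mm, then the turn, a rotation vector about the tool's x, y, z in degrees. In form: fingers dx dy dz ax ay az; .... A call has exactly 5 rows; each row is the pose to reach, as a shift and turn from the pose commanded when the call began, along the tool's axes at that moment; what a row does not reach only later rows make up. A row lasts 1/8 s, in which the tool goes at most 62.5 mm and 10.7 degrees, less where a joint would pass 70% of its speed; a pose out of reach is approached as far as the arm can. A call with a gripper value outside its range is refused whole. The fingers move at their own pace and stop on an object; "squeeze" is the grip in N (left out, the last holds). Time passes only in rows, so rows that repeat a pose let the fingers close, or fill a call up. It gives the time, the measured TCP pose, the force, the opening and the grip force at its end, in the units of the state.
- state(): the state, without advancing time (a new reading comes with each control period).
- snapshot(name): name is "side" or "top"; returns a dict with "image" (480x640x3 uint8, red, green, blue), "K" (3x3 intrinsics, pixels), "R" (3x3) and "t" (3): a world point X has camera coordinates R X + t. Camera axes: x right, y down, z forward; pixel columns grow to the right and rows downward; lengths in mm; the calibration is good to about 2 mm. A picture is of the moment at which its call begins. There is no depth.
- job_done(): hands the job in; it is judged then, once.
The state is a dict: "clock": time; "qpos": joint angles; "qvel": joint speeds; "joint_torque": joint torques, N m; "position": TCP position; "orientation": TCP orientation; "ft_force": force on the tool from outside, world axes, zero at the start; "torque": the same for the moment, N m; "finger_gap": finger opening in mm; "finger_force": force on a finger pad.
Only numpy, scipy, OpenCV 4.12 (cv2) and the standard library are available. Lean on these libraries where they do the work, as an engineer would, in place of code of your own. Each camera call takes 0.05 s, during which the arm holds its last target. There are 200 camera calls.

## Working session

There is one attempt and no reset: what is moved stays moved. The work goes in short steps, Python scripts to look and compute and a tool call to move; the robot and the scene stay as the last step left them, time stands still between calls to the robot, and variables do not carry over. Pictures are saved under pics/ and viewed, at most 10 in all, crops included, and the job is handed in when it is done.

Besides the shell and the picture viewer there is one more tool, called after ">>>" as name(argument=value, ...), one argument or row to a line, values as JSON. jog_arm: Moves the arm, as the interface text tells. Its arguments: {"type":"object","properties":{"moves":{"type":"string"},"squeeze":{"type":"number"}},"required":["moves"]}

```bash
mkdir -p pics; ls; python3 - <<'E'
from station import state, snapshot
import cv2,pickle
d={}
for n in("side","top"):
    s=snapshot(n);d[n]=s;cv2.imwrite(f"pics/{n}0.png",s["image"][...,::-1])
    print(n,s["K"],s["R"],s["t"])
pickle.dump(d,open("s0.pkl","wb"))
s=state();print(s["clock"],s["position"],s["orientation"],s["ft_force"],s["finger_gap"])
E
```

```text
pics
side [[439.94321434   0.         312.04975762]
 [  0.         439.94321434 242.71566078]
 [  0.           0.           1.        ]] [[ 0.99978923 -0.01264489  0.01617413]
 [ 0.0032608  -0.68001122 -0.73319445]
 [ 0.02026975  0.73309266 -0.67982666]] [-514.97541663   94.85663745 1100.88590401]
top [[529.20986045   0.         320.19203897]
 [  0.         529.20986045 234.80055244]
 [  0.           0.           1.        ]] [[-0.0196162  -0.99978973 -0.00597548]
 [-0.98261062  0.02038219 -0.18455604]
 [ 0.18463903  0.00225128 -0.98280383]] [  26.12087886  514.20833885 1419.18203988]
0.1 [287.14468359 610.28792866 221.61815963] [ 2.18121647e-01  9.75921200e-01 -8.58347857e-04 -1.43594469e-04] [-0.4298849   0.89079218 -0.58012528] 87.0797000213438
```

View pics/side0.png

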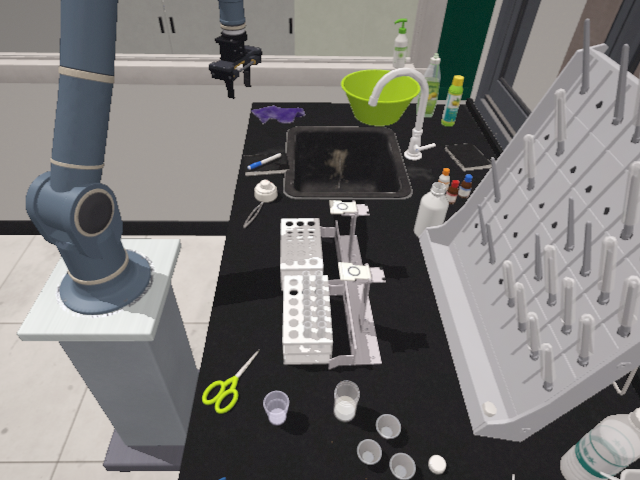

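View pics/top0.png

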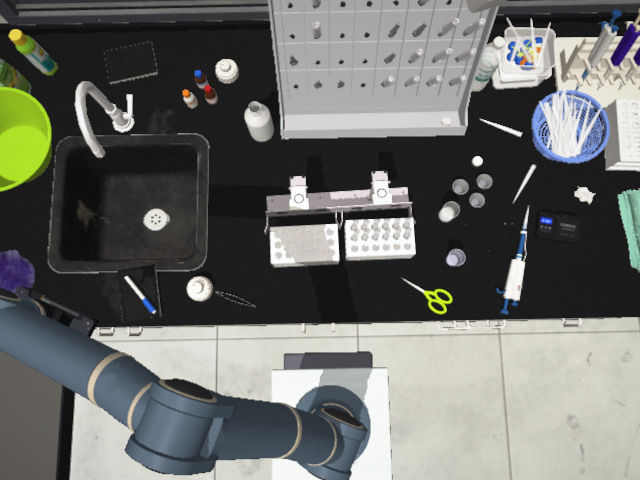

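The side view shows the two racks at about (300,250) and (307,315), with tags at (347,210) and (360,272). In the top view the tags are at (299,192) and (381,187). I'll zoom in to see which rack is loaded.

```bash
python3 - <<'E'
import cv2
a=cv2.imread("pics/top0.png")[165:275,255:425];b=cv2.imread("pics/side0.png")[195:370,270:395]
cv2.imwrite("pics/tc.png",cv2.resize(a,None,fx=4.7,fy=4.7,interpolation=cv2.INTER_CUBIC))
cv2.imwrite("pics/sc.png",cv2.resize(b,None,fx=3.4,fy=3.4,interpolation=cv2.INTER_CUBIC))
E
```

```text
(no output)
```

View pics/tc.png

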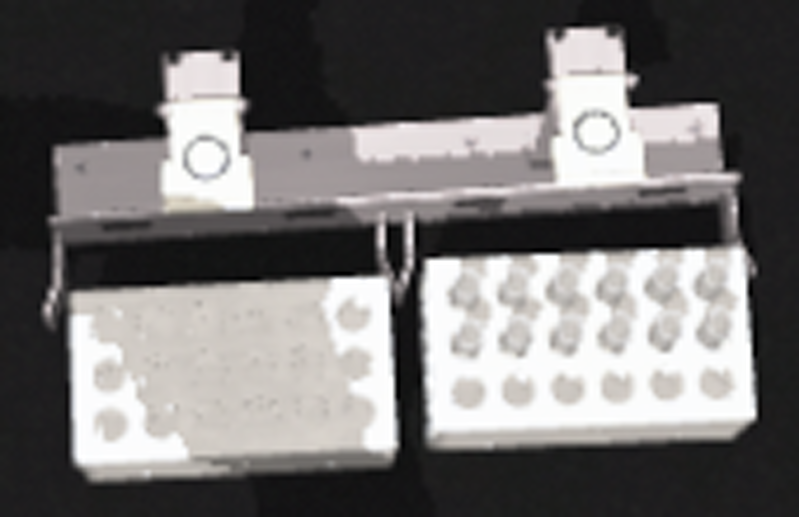

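View pics/sc.png

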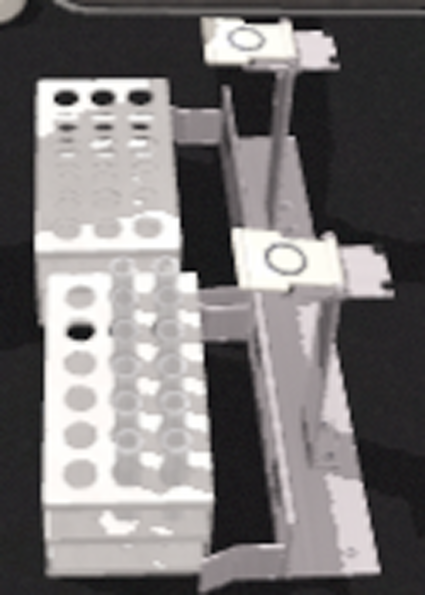

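The right rack is loaded: tube rings fill its middle and far rows, at top crop (465..715, 290..335). The left one has only holes. So the right bay and right tag are the ones to work on. Next I'll turn these crop pixels into positions.

```bash
cat > h.py <<'E'
import numpy as np,pickle
D=pickle.load(open("s0.pkl","rb"))
def ray(n,p,z):
    s=D[n];R=np.array(s["R"]);t=np.array(s["t"]).ravel()
    d=R.T@np.linalg.inv(s["K"])@np.array([*p,1.]);c=-R.T@t
    return c+d*(z-c[2])/d[2]
def proj(n,X):
    s=D[n];q=s["K"]@(np.array(s["R"])@X+np.array(s["t"]).ravel());return q[:2]/q[2]
T=lambda u,v,z:ray("top",(254.6+u/4.7,164.6+v/4.7),z)
S=lambda u,v,z:ray("side",(269.6+u/3.4,194.6+v/3.4),z)
E
python3 - <<'E'
from h import *
np.set_printoptions(precision=1,suppress=True)
a,b=T(52,220,60),T(738,180,60);print("stop",a,b,np.linalg.norm(a-b))
y=(a-b)/np.linalg.norm(a-b);x=np.array([y[1],-y[0],0]);o=(a+b)/2;o[2]=0
print("yaw",np.degrees(np.arctan2(x[1],x[0])),"o",o)
Rm=np.array([x,y,[0,0,1]])
for n,P in dict(fullNL=(428,437,78),fullNR=(755,418,78),fullFL=(425,260,78),fullFR=(740,245,78),emNL=(75,467,78),emNR=(397,455,78),emFL=(70,293,78),emFR=(390,278,78),hingeR=(594,79,180),hingeL=(203,105,180),tabRl=(553,180,185),tabRr=(643,177,185)).items():
    w=T(*P);print(n,w,Rm@(w-o))
for n,P in dict(fullNL=(46,272,78),fullNR=(46,502,78),fullFR=(213,497,78),tabL=(234,230,185),tabR=(245,284,185),hl=(333,240,183),hr=(342,292,183),stopR=(293,525,60),stopL=(226,88,60)).items():
    w=S(*P);print("side",n,w,Rm@(w-o))
E
```

```text
stop [581.5 165.6  60. ] [ 597.2 -240.    60. ] 405.90920913157424
yaw 2.2214675873651064 o [589.4 -37.2   0. ]
fullNL [445.2 -51.7  78. ] [-144.6   -8.9   78. ]
fullNR [ 452.3 -239.3   78. ] [-144.8 -196.7   78. ]
fullFL [548.9 -52.9  78. ] [-41.1 -14.1  78. ]
fullFR [ 554.  -235.9   78. ] [ -43.1 -197.3   78. ]
emNL [432.  150.6  78. ] [-150.   193.8   78. ]
emNR [435.2 -33.6  78. ] [-154.     9.5   78. ]
emFL [533.6 153.3  78. ] [-48.3 192.5  78. ]
emFR [538.6 -32.3  78. ] [-50.5   6.8  78. ]
hingeR [ 625.9 -143.2  180. ] [  32.4 -107.4  180. ]
hingeL [615.8  70.4 180. ] [ 30.5 106.4 180. ]
tabRl [ 568.4 -118.2  185. ] [-24.1 -80.2 185. ]
tabRr [ 569.1 -166.8  185. ] [ -25.3 -128.7  185. ]
side fullNL [446.1 -51.1  78. ] [-143.7   -8.4   78. ]
side fullNR [ 452.7 -236.4   78. ] [-144.3 -193.8   78. ]
side fullFR [ 551.7 -233.1   78. ] [ -45.3 -194.3   78. ]
side tabL [ 564.7 -116.1  185. ] [-27.7 -77.9 185. ]
side tabR [ 568.6 -160.1  185. ] [ -25.5 -122.1  185. ]
side hl [ 624.  -122.4  183. ] [ 31.3 -86.5 183. ]
side hr [ 624.8 -164.5  183. ] [  30.5 -128.6  183. ]
side stopR [ 600.1 -240.6   60. ] [   2.9 -203.7   60. ]
side stopL [581.4 166.3  60. ] [ -0.1 203.6  60. ]
```

The dock origin is at about (589.5, -37) with a yaw of about 2.3°. The loaded rack's near face is at dock x ≈ -144.5 with y ≈ -103, so it needs about 43 mm of push. To flip the tag I'll pinch its side edges and swing it in an arc, then press it down from above. First I'll write a helper that converts dock poses into tool-frame rows.

```bash
cat >> h.py <<'E'
from scipy.spatial.transform import Rotation as Ro
YAW=2.3;O=np.array([589.5,-37.,0]);RD=Ro.from_euler("z",YAW,degrees=True)
def plan(pts,q=None,p=None):
    """dock-frame points -> tool-frame rows; tool ends pointing down, tool x = -dock x"""
    from station import state
    s=state();R=Ro.from_quat(s["orientation"]);p=np.array(s["position"])
    Rt=RD*Ro.from_matrix(np.diag([-1.,1,-1]))
    rv=(R.inv()*Rt).as_rotvec(degrees=True)
    print("t",round(s["clock"],2),"dock",np.round(RD.inv().apply(p-O),1),"ft",np.round(RD.inv().apply(s["ft_force"]),1),"gap",round(s["finger_gap"],1),"rv",np.round(rv,1))
    for a in pts: print(a,np.round(R.inv().apply(O+RD.apply(a)-p),1))
E
python3 - <<'E'
from h import *
plan([(-190,350,222),(-120,250,222),(-115,100,222),(-115,-20,222),(-185,-105,200)])
print(T((376-254.6)*4.7,(135-164.6)*4.7,40))
E
```

```text
t 0.1 dock [-276.1  658.9  221.6] ft [-0.4  0.9 -0.6] gap 87.1 rv [ -0.1  -0.  -27.5]
(-190, 350, 222) [-219.  -234.2    0. ]
(-120, 250, 222) [-3.273e+02 -2.906e+02  2.000e-01]
(-115, 100, 222) [-4.010e+02 -4.214e+02  4.000e-01]
(-115, -20, 222) [-456.4 -527.8    0.6]
(-185, -105, 200) [-433.5 -635.5   22.8]
[ 805.98286196 -151.13231319   40.        ]
```

>>> jog_arm(
  moves="1 -44 -47 0 0 0 -5; 1 -88 -94 0 0 0 -11; 1 -131 -140 0 0 0 -16; 1 -175 -187 0 0 0 -22; 1 -219 -234 0 0 0 -27.5",
)

```text
clock: 0.72
position: [383.7, 311.2, 222.3]
orientation: [-0.022, 1.0, -0.0, -0.0]
ft_force: [0.8, -0.2, -0.3]
finger_gap: 87.1
finger_force: 0.0
```

```bash
python3 - <<'E'
from h import *
plan([(-120,250,222),(-115,100,222),(-115,-20,222),(-185,-105,200)])
E
```

```text
t 0.72 dock [-191.6  356.1  222.3] ft [ 0.8 -0.2 -0.3] gap 87.1 rv [-0.  -0.   0.2]
(-120, 250, 222) [ -71.3 -106.4    0.3]
(-115, 100, 222) [ -75.8 -256.4    0.4]
(-115, -20, 222) [ -75.4 -376.4    0.4]
(-185, -105, 200) [  -5.1 -461.2   22.4]
```

>>> jog_arm(
  moves="1 -30 -50 0 0 0 0; 1 -60 -100 0 0 0 0; 1 -75 -160 0 0 0 0; 1 -75 -220 0 0 0 0; 1 -75 -280 0 0 0 0",
)

```text
clock: 1.35
position: [469.4, 34.6, 222.3]
orientation: [-0.02, 1.0, 0.0, -0.0]
ft_force: [1.2, -0.1, -0.1]
finger_gap: 87.0
finger_force: 0.0
```

>>> jog_arm(
  moves="1 0 -55 0 0 0 0; 1 0 -110 0 0 0 0; 1 20 -165 0 0 0 0; 1 65 -175 10 0 0 0; 1 72 -175 20 0 0 0",
)

```text
clock: 1.98
position: [401.8, -142.3, 201.8]
orientation: [-0.018, 1.0, 0.0, -0.001]
ft_force: [-0.7, 0.3, 0.6]
finger_gap: 86.9
finger_force: 0.0
```

```bash
python3 - <<'E'
from h import *
plan([(-185,-105,200),(-180,-105,35),(-145,-105,35)])
E
```

```text
t 1.98 dock [-191.8  -97.7  201.8] ft [-0.7  0.3  0.6] gap 86.9 rv [ 0.1 -0.1 -0.2]
(-185, -105, 200) [-6.8 -7.2  1.8]
(-180, -105, 35) [-12.1  -7.4 166.8]
(-145, -105, 35) [-47.1  -7.2 166.7]
```

>>> jog_arm(
  moves="1 -2 -4 30 0 0 0; 1 -5 -7 75 0 0 0; 1 -8 -7 120 0 0 0; 1 -10 -7 160 0 0 0; 1 -12 -7 167 0 0 0",
)

```text
clock: 2.6
position: [415.7, -146.4, 33.3]
orientation: [-0.021, 1.0, 0.001, -0.003]
ft_force: [-1.2, 0.9, -0.1]
finger_gap: 86.9
finger_force: 0.0
```

>>> jog_arm(
  moves="1 -5 0 0 0 0 0; 1 -10 0 0 0 0 0; 1 -15 0 0 0 0 0; 1 -20 0 0 0 0 0; 1 -25 0 0 0 0 0",
)

```text
clock: 3.22
position: [440.1, -146.9, 35.6]
orientation: [-0.019, 1.0, 0.0, -0.002]
ft_force: [-7.0, 0.4, 5.3]
finger_gap: 87.0
finger_force: 3.4
```

```bash
python3 - <<'E'
from h import *
plan([(-145,-105,35),(-112,-105,35)])
E
```

```text
t 3.23 dock [-153.7 -103.9   35.6] ft [-7.   0.7  5.3] gap 87.0 rv [ 0.  -0.2 -0.1]
(-145, -105, 35) [-8.7 -1.1  0.6]
(-112, -105, 35) [-41.7  -1.1   0.5]
```

>>> jog_arm(
  moves="1 -4 0 0 0 0 0; 1 -8 0 0 0 0 0; 1 -12 0 0 0 0 0; 1 -16 0 0 0 0 0; 1 -20 0 0 0 0 0",
)

```text
clock: 3.85
position: [458.8, -145.7, 35.3]
orientation: [-0.02, 1.0, 0.001, -0.003]
ft_force: [-7.1, -1.3, 6.0]
finger_gap: 86.8
finger_force: 3.6
```

```bash
python3 - <<'E'
from h import *
from station import snapshot
import cv2
plan([(-112,-105,35)])
a=[cv2.resize(snapshot(n)["image"][r0:r1,c0:c1,::-1],(400,400)) for n,r0,r1,c0,c1 in(("top",165,285,320,440),("side",240,400,260,420))]
cv2.imwrite("pics/p1.png",cv2.hconcat(a))
E
```

```text
t 3.85 dock [-135.  -103.4   35.3] ft [-7.1 -1.   6. ] gap 86.8 rv [ 0.1 -0.4 -0. ]
(-112, -105, 35) [-23.   -1.6   0.1]
```

View pics/p1.png

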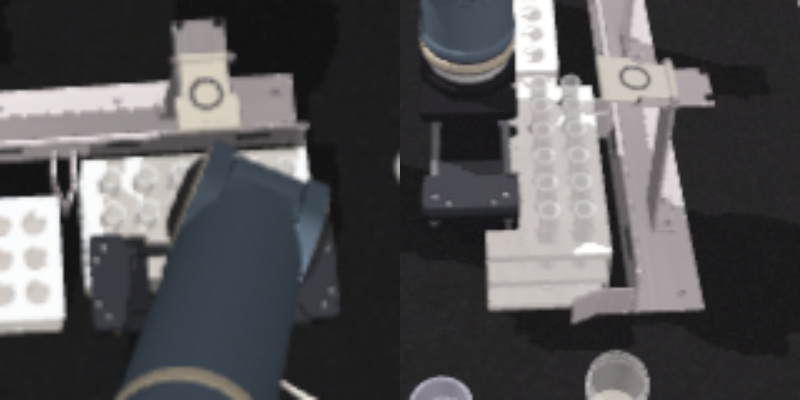

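The rack is sliding squarely into the bay. Its near-right corner is at about (490,310) in the right half of the picture, and its leading edge is between the guides.

>>> jog_arm(
  moves="1 -4 0 0 0 0 0; 1 -8 0 0 0 0 0; 1 -12 0 0 0 0 0; 1 -15 0 0 0 0 0; 1 -18 0 0 0 0 0",
)

```text
clock: 4.58
position: [479.8, -145.0, 35.3]
orientation: [-0.02, 1.0, 0.0, -0.0]
ft_force: [-8.8, -2.3, 1.2]
finger_gap: 86.8
finger_force: 5.0
```

>>> jog_arm(
  moves="1 -1 0 0 0 0 0; 1 -2 0 0 0 0 0; 1 -3 0 0 0 0 0; 1 -4 0 0 0 0 0; 1 -5 0 0 0 0 0",
)

```text
clock: 5.2
position: [479.5, -144.9, 35.1]
orientation: [-0.02, 1.0, 0.001, -0.005]
ft_force: [-14.9, -0.4, 13.1]
finger_gap: 86.8
finger_force: 8.0
```

```bash
python3 - <<'E'
from h import *
plan([(-111,-105,35)])
E
```

```text
t 5.2 dock [-114.2 -103.4   35.1] ft [-15.    0.2  13.1] gap 86.8 rv [ 0.1 -0.6  0. ]
(-111, -105, 35) [-3.2 -1.6  0.1]
```

>>> jog_arm(
  moves="1 -2 0 0 0 0 0; 1 -4 0 0 0 0 0; 1 -6 0 0 0 0 0; 1 -6 0 0 0 0 0; 1 -6 0 0 0 0 0",
)

```text
clock: 5.82
position: [479.3, -144.9, 34.6]
orientation: [-0.02, 1.0, 0.002, -0.011]
ft_force: [-26.6, -2.9, 21.7]
finger_gap: 86.9
finger_force: 13.3
```

>>> jog_arm(
  moves="1 10 0 0 0 0 0; 1 25 0 0 0 0 0; 1 45 0 0 0 0 0; 1 65 0 -20 0 0 0; 1 65 0 -80 0 0 0",
)

```text
clock: 6.45
position: [423.4, -146.7, 114.6]
orientation: [-0.02, 1.0, 0.001, -0.003]
ft_force: [2.4, -0.3, 0.8]
finger_gap: 87.0
finger_force: 0.0
```

```bash
python3 - <<'E'
from h import *
from station import snapshot
import cv2
plan([(-170,-106,240),(-18,-106,240),(-18,-106,168)])
a=[cv2.resize(snapshot(n)["image"][r0:r1,c0:c1,::-1],(400,400)) for n,r0,r1,c0,c1 in(("top",165,265,325,425),("side",235,375,260,400))]
cv2.imwrite("pics/p2.png",cv2.hconcat(a))
E
```

```text
t 6.45 dock [-170.4 -103.   114.6] ft [ 2.4 -0.4  0.8] gap 87.0 rv [ 0.1 -0.3 -0. ]
(-170, -106, 240) [   0.3   -2.9 -125.4]
(-18, -106, 240) [-151.7   -2.8 -126.2]
(-18, -106, 168) [-152.1   -2.9  -54.2]
```

View pics/p2.png

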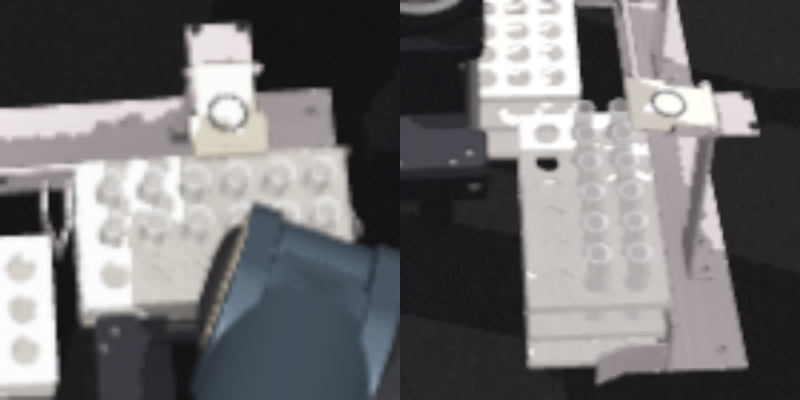

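The rack looks seated: it went solid at 26 N with no further travel and no gap shows to the stop. I'll check its corners numerically and move up above the tag.

```bash
python3 - <<'E'
from h import *
c=lambda u,v,z:np.round(RD.inv().apply(ray("side",(259.6+(u-400)/2.857,234.6+v/2.857),z)-O),1)
for n,P in dict(NL=(521,120,78),NR=(527,304,78),FR=(669,302,78)).items(): print(n,c(*P))
t=lambda u,v,z:np.round(RD.inv().apply(ray("top",(324.6+u/4,164.6+v/4),z)-O),1)
print("top FL,FR,NL",t(78,163,78),t(348,150,78),t(82,310,78))
E
```

```text
NL [-100.5  -16.3   78. ]
NR [-102.6 -192.6   78. ]
FR [  -2.1 -195.1   78. ]
top FL,FR,NL [ -0.3 -14.5  78. ] [  -2.5 -199.9   78. ] [-102.5  -10.2   78. ]
```

>>> jog_arm(
  moves="1 0 0 -55 0 0 0; 1 0 -2 -110 0 0 0; 1 -25 -3 -125 0 0 0; 1 -70 -3 -125 0 0 0; 1 -90 -3 -125 0 0 0",
)

```text
clock: 7.18
position: [519.1, -145.8, 241.1]
orientation: [-0.021, 1.0, -0.0, 0.002]
ft_force: [0.1, -0.2, 0.3]
finger_gap: 86.6
finger_force: 0.0
```

The rack is home: its near face is at dock x ≈ -102. Next is the tag.

>>> jog_arm(
  moves="1 -20 0 0 0 0 0; 1 -45 0 0 0 0 0; 1 -62 0 0 0 0 0; 1 -62 0 10 0 0 0; 1 -62 0 20 0 0 0",
)

```text
clock: 7.8
position: [577.3, -144.1, 219.5]
orientation: [-0.02, 1.0, 0.0, -0.0]
ft_force: [-0.1, 0.2, -0.5]
finger_gap: 87.2
finger_force: 0.0
```

```bash
python3 - <<'E'
from h import *
plan([(-16,-106.5,168)])
E
```

```text
t 7.8 dock [ -16.5 -106.6  219.5] ft [-0.1  0.2 -0.5] gap 87.2 rv [ 0. -0. -0.]
(-16, -106.5, 168) [-0.6  0.  51.5]
```

>>> jog_arm(
  moves="1 0 0 15 0 0 0; 1 0 0 30 0 0 0; 1 0 0 45 0 0 0; 1 0 0 52 0 0 0; 1 0 0 52 0 0 0",
)

```text
clock: 8.43
position: [577.7, -144.1, 167.9]
orientation: [-0.02, 1.0, 0.0, -0.001]
ft_force: [0.5, -0.0, 0.5]
finger_gap: 87.0
finger_force: 0.0
```

>>> jog_arm(
  moves="0.5 0 0 0 0 0 0; 0.4 0 0 0 0 0 0; 0.4 0 0 0 0 0 0; 0.4 0 0 0 0 0 0; 0.4 0 0 0 0 0 0",
  squeeze=10,
)

```text
clock: 9.05
position: [577.8, -142.3, 168.4]
orientation: [-0.02, 1.0, 0.001, -0.0]
ft_force: [-0.5, 2.4, 1.4]
finger_gap: 48.0
finger_force: 10.0
```

```bash
python3 - <<'E'
from h import *
from station import snapshot
import cv2
plan([(-16,-106.5,168)])
a=[cv2.resize(snapshot(n)["image"][r0:r1,c0:c1,::-1],(400,400)) for n,r0,r1,c0,c1 in(("top",155,255,325,425),("side",200,340,280,420))]
cv2.imwrite("pics/p3.png",cv2.hconcat(a))
E
```

```text
t 9.05 dock [ -15.9 -104.7  168.4] ft [-0.4  2.4  1.4] gap 48.0 rv [ 0.2 -0.   0. ]
(-16, -106.5, 168) [ 0.1 -1.8  0.4]
```

View pics/p3.png

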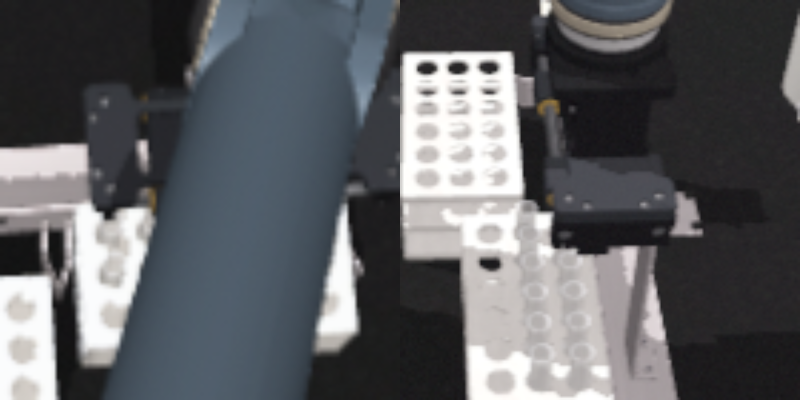

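The gap reads 48 mm, so the tag's side edges are pinched. Next I'll swing it over in an arc of about 46 mm radius.

>>> jog_arm(
  moves="0.4 -1 0 -10 0 0 0; 0.4 -4 0 -19 0 0 0; 0.4 -9 0 -27 0 0 0; 0.4 -15 0 -34 0 0 0; 0.4 -23 0 -40 0 0 0",
)

```text
clock: 9.78
position: [600.5, -141.3, 208.1]
orientation: [-0.021, 1.0, 0.001, -0.001]
ft_force: [0.5, 5.0, -3.9]
finger_gap: 47.8
finger_force: 10.0
```

```bash
python3 - <<'E'
from h import *
plan([(-16,-106.5,168)])
E
```

```text
t 9.78 dock [   6.8 -104.7  208.1] ft [ 0.7  5.  -3.9] gap 47.8 rv [ 0.1 -0.1  0.1]
(-16, -106.5, 168) [22.7 -1.9 40.2]
```

>>> jog_arm(
  moves="0.4 -9 0 -4 0 0 0; 0.4 -18 0 -6 0 0 0; 0.4 -28 0 -6 0 0 0; 0.4 -37 0 -4 0 0 0; 0.4 -46 0 0 0 0 0",
)

```text
clock: 10.4
position: [649.3, -139.3, 211.3]
orientation: [-0.021, 1.0, 0.001, 0.003]
ft_force: [-0.7, 6.5, 7.3]
finger_gap: 47.6
finger_force: 9.7
```

>>> jog_arm(
  moves="0.4 -8 0 6 0 0 0; 0.4 -14 0 13 0 0 0; 0.4 -19 0 21 0 0 0; 0.4 -22 0 30 0 0 0; 0.4 -23 0 38 0 0 0",
)

```text
clock: 11.02
position: [677.9, -137.9, 175.0]
orientation: [-0.022, 1.0, 0.0, 0.009]
ft_force: [11.1, 5.1, 5.9]
finger_gap: 47.1
finger_force: 10.0
```

```bash
python3 - <<'E'
from h import *
plan([(76,-106.5,168)])
E
```

```text
t 11.03 dock [  84.3 -104.4  175. ] ft [11.3  4.7  5.9] gap 47.1 rv [0.  1.  0.2]
(76, -106.5, 168) [ 8.4 -2.1  6.8]
```

>>> jog_arm(
  moves="1 0 0 0 0 0 0; 1 0 0 0 0 0 0; 1 0 0 0 0 0 0; 1 0 0 -15 0 0 0; 1 0 0 -40 0 0 0",
)

```text
clock: 11.65
position: [669.3, -140.8, 210.9]
orientation: [-0.02, 1.0, -0.0, -0.001]
ft_force: [0.4, 0.3, 0.6]
finger_gap: 84.8
finger_force: 0.0
```

>>> jog_arm(
  moves="1 20 0 -40 0 0 0; 1 60 0 -60 0 0 0; 1 120 0 -60 0 0 0; 0 180 0 -60 0 0 0; 0 190 0 -60 0 0 0",
)

```text
clock: 12.28
position: [476.4, -149.3, 271.7]
orientation: [-0.018, 1.0, 0.001, 0.0]
ft_force: [0.4, 0.6, 0.5]
finger_gap: 74.1
finger_force: 0.0
```

```bash
python3 - <<'E'
from h import *
from station import snapshot
import cv2
plan([(72,-106.5,240),(72,-106.5,200),(72,-106.5,182)])
a=[cv2.resize(snapshot(n)["image"][r0:r1,c0:c1,::-1],(400,400)) for n,r0,r1,c0,c1 in(("top",155,255,325,425),("side",220,340,290,410))]
cv2.imwrite("pics/p4.png",cv2.hconcat(a))
E
```

```text
t 12.28 dock [-117.6 -107.7  271.7] ft [0.5 0.6 0.5] gap 74.1 rv [ 0.1  0.  -0.2]
(72, -106.5, 240) [-189.5    1.7   31.8]
(72, -106.5, 200) [-189.5    1.7   71.8]
(72, -106.5, 182) [-189.5    1.7   89.8]
```

View pics/p4.png

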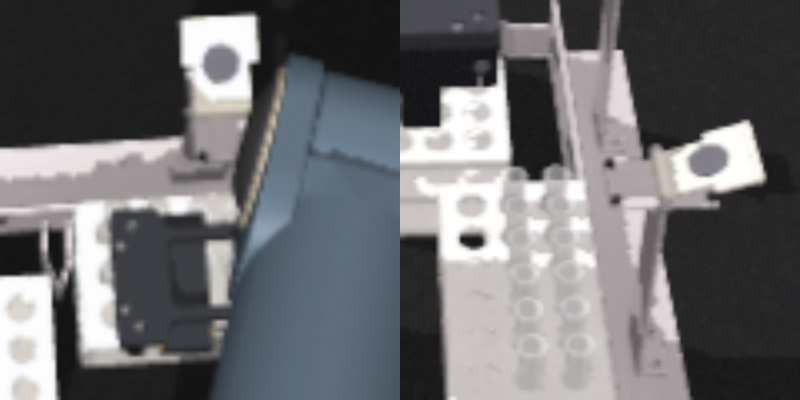

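The tag is over with the disc showing, at about (708,160) in the side half. It's still raised by about 20 to 25°, so I'll press it flat with closed fingers.

>>> jog_arm(
  moves="0 -50 1 0 0 0 0; 0 -100 1 0 0 0 0; 0 -150 1 0 0 0 0; 0 -188 1 5 0 0 0; 0 -190 1 25 0 0 0",
)

```text
clock: 13.0
position: [674.4, -138.1, 244.7]
orientation: [-0.022, 1.0, -0.001, 0.002]
ft_force: [-0.8, -0.2, -0.3]
finger_gap: 16.6
finger_force: 0.0
```

>>> jog_arm(
  moves="0 0 0 15 0 0 0; 0 0 0 30 0 0 0; 0 0 0 40 0 0 0; 0 0 0 50 0 0 0; 0 0 0 57 0 0 0",
)

```text
clock: 13.62
position: [669.9, -139.4, 188.4]
orientation: [-0.02, 1.0, 0.0, 0.0]
ft_force: [0.5, 0.1, 0.6]
finger_gap: 0.8
finger_force: 0.1
```

```bash
python3 - <<'E'
from h import *
plan([(72,-106.5,182),(72,-106.5,178)])
E
```

```text
t 13.62 dock [  76.2 -105.6  188.4] ft [0.5 0.1 0.6] gap 0.8 rv [0. 0. 0.]
(72, -106.5, 182) [ 4.2 -0.9  6.4]
(72, -106.5, 178) [ 4.2 -0.9 10.4]
```

>>> jog_arm(
  moves="0 0 0 2 0 0 0; 0 0 0 4 0 0 0; 0 0 0 6 0 0 0; 0 0 0 8 0 0 0; 0 0 0 9 0 0 0",
)

```text
clock: 14.25
position: [670.1, -139.6, 182.0]
orientation: [-0.02, 1.0, 0.0, 0.001]
ft_force: [-4.5, 2.3, 12.3]
finger_gap: 0.5
finger_force: 6.1
```

```bash
python3 - <<'E'
from h import *
plan([(72,-106.5,178)])
E
```

```text
t 14.25 dock [  76.4 -105.7  182. ] ft [-4.4  2.5 12.3] gap 0.5 rv [ 0.   0.1 -0. ]
(72, -106.5, 178) [ 4.5 -0.8  4. ]
```

It's solid at z = 182 with 12 N, so the tag is on its stop. I'll push slightly more, then retreat straight up and check.

>>> jog_arm(
  moves="0 0 0 2 0 0 0; 0 0 0 2 0 0 0; 0 0 0 -10 0 0 0; 0 0 0 -50 0 0 0; 0 0 0 -80 0 0 0",
)

```text
clock: 14.88
position: [670.1, -139.6, 261.0]
orientation: [-0.02, 1.0, -0.0, 0.0]
ft_force: [1.3, 0.3, 1.0]
finger_gap: 0.6
finger_force: 0.0
```

>>> jog_arm(
  moves="0 50 0 -10 0 0 0; 0 100 0 -10 0 0 0; 0 150 0 -10 0 0 0; 0 210 0 -10 0 0 0; 0 210 0 -10 0 0 0",
)

```text
clock: 15.5
position: [455.6, -148.6, 269.3]
orientation: [-0.019, 1.0, 0.001, -0.001]
ft_force: [0.6, 0.2, 1.4]
finger_gap: 0.5
finger_force: 0.0
```

```bash
python3 - <<'E'
from h import *
from station import snapshot
import cv2
plan([])
a=[cv2.resize(snapshot(n)["image"][r0:r1,c0:c1,::-1],(400,400)) for n,r0,r1,c0,c1 in(("top",155,255,325,425),("side",200,370,260,430))]
cv2.imwrite("pics/p5.png",cv2.hconcat(a))
E
```

```text
t 15.5 dock [-138.2 -106.1  269.3] ft [0.6 0.2 1.4] gap 0.5 rv [ 0.1 -0.1 -0.2]
```

View pics/p5.png

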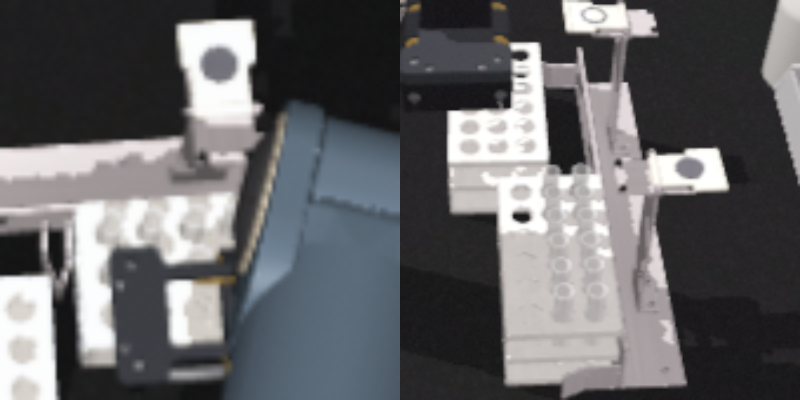

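The right tag now lies flat, parallel to the T top, with its disc at about (690,167). The rack sits against the stop, and the left rack and tag (ring at about (595,15)) haven't moved. I'm handing it in.

```bash
python3 -c "
from station import job_done
print(job_done())"
```

```text
the job is handed in; nothing more can be done
None
```

I pushed the loaded (right) rack home against its stop, flipped the right tag and pressed it flat with the disc up, and handed the job in at about 15.5 s; no verdict came back, but the last picture showed everything in place.

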